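Close and lock the microscope-slide cabinet

ROBOT

A 7-joint arm with a two-finger parallel gripper is mounted at the origin on the work surface. World frame = base frame: x ahead of the robot, y to its left, z up, the work surface at z = 0. Lengths are in m, angles in rad, forces in N, time in s.
With the tool pointing down it reaches from about 0.4 to 0.85 m from the base axis. Payload 10.4 kg.
Tool frame: the origin (TCP) lies at the very end of the fingers, on their centre line; the grasp point (between the pads) lies manip.hold_point_z behind it (manip.hold_point_z is the distance from the TCP to the grasp point, in m); z points along the fingers, y is the direction in which the jaws open and shut (so a half turn about z gives the same grasp; the last joint's range is limited). The gripper opens to 85 mm and grips with 20 to 120 N. Pads are 22 mm wide; open, the fingers measure 114 mm over their backs; the gripper's body (76 mm by 85 mm) begins 54 mm behind the grasp point. The pads swing forward as they close: fully open they stand 13 mm farther back than shut.
Start: joints at [1.11, 0.332, -0.065, 1.46, 0.022, 1.35, -0.088], TCP at [0.265, -0.566, 0.231] pointing down, gripper open.
Joint ranges: [-2.6, 2.6], [-0.5, 2.12], [-1.47, 1.34], [0.16, 2.42], [-1.27, 4.41], [0.06, 2.06], [-2.6, 2.6]. Speed limits (rad/s): [2.22, 2.22, 2.79, 2.79, 3.14, 3.14, 3.14].

INTERFACE

Orientations are given as a unit quaternion [x, y, z, w].
In Python, from workcell import manip gives the robot as it stands.
- The arm moves only by the tool jog_arm, never from a script. Its arguments are lists of equal length, an entry for each row: "translation": the shift along the world's x, y, z in mm, a list of three; "turn": the turn about the world's z in degrees. In form: {"translation": [[x, y, z], ...], "turn": [turn, ...]}. A call has 1 to 12 rows; each row is the pose to reach, as a shift and turn from the pose measured when the call began; what a row does not reach only later rows make up. A row lasts 1/12 s, in which the tool goes at most 41.7 mm and 7.16 degrees, less where a joint would pass 70% of its speed; a pose out of reach is approached as far as the arm can. A call with a gripper value outside its range is refused whole. "grip" is the finger opening in mm, from 0 to 85.4, set as the call begins (left out, the last holds). The fingers move at their own pace and stop on an object; "grip_force" is the grip in N (left out, the last holds). Time passes only in rows, so rows that repeat a pose let the fingers close. It gives the time, the measured TCP pose, the force and the opening at its end, in the units of the state.
- manip.get_obs(): the state, without advancing time (a new reading comes with each control period).
- manip.camera(name): name is "scene" or "top"; returns a dict with "frame" (420x560x3 uint8, red, green, blue), "mtx" (3x3 intrinsics, pixels), "k1" (the pictures are not rectified: a ray, as slopes to the right and down, at radius r is drawn at 1 + k1 r^2 times it, then the intrinsics apply), "pose" (4x4, takes a point from camera to world coordinates). Camera axes: x right, y down, z forward; pixel columns grow to the right and rows downward; lengths in m; the calibration is good to about 2 mm. A picture is of the moment at which its call begins. There is no depth.
- manip.hand_in(): hands the job in, once; it reports no verdict.
Trained networks look in a picture, given as the dict that the camera call returned (one of the last four; its "shot" number tells which), for a name from the list of things; names that differ only in an ending like _2 or _b are one class to them, and where a whole thing is asked for, a point or a joint stands for the part that bears it (a point fixed in the world has none). Each returns a list of dicts, best first, with "confidence" (0 to 1); they miss things now and then, are a little off and sometimes report something else, mostly with a low value. They report only what shows in the picture. A call takes as long as a camera call. They do not tell look-alikes from the thing itself.
- manip.outline_of(picture, label): "mask" (420x560 bool, what is visible of it) and "extent" ([left, top, right, bottom] in pixels, round what is visible of it).
- manip.pinpoint(picture, label): "at" ([column, row] in pixels: a listed point, or the origin of a listed thing).
The state is a dict: "clock": time; "joint_pos": joint angles; "joint_velocities": joint speeds; "tau": joint torques, N m; "position": TCP position; "ee_rot": TCP orientation; "ft_force": force on the tool from outside, world axes, zero at the start; "torque": the same for the moment, N m; "grip_width": opening from 0.0 (shut) to 1.0 (fully open).
Only numpy, scipy, OpenCV 4.12 (cv2) and the standard library are available. Lean on these libraries where they do the work, as an engineer would, in place of code of your own. Each camera call takes 0.05 s, during which the arm holds its last target. There are 200 camera calls.

TASK

The top drawer of the slide cabinet has been left open: without slamming or forcing it, push it gently but fully home, past the resistance of its catch, so that it stays shut and flush with the drawer below. Then fit the T-key's square socket right down onto the square spindle on top of the cabinet and turn it clockwise (seen from above) until it stops, which locks the cabinet. Leave the key on the spindle and do not disturb the slide box, the bottle or the jar.

Things in the scene. Friction and masses are not known exactly. Their poses are not given: they have to be found in the camera images.
- cabinet: White metal slide cabinet fixed to the bench, 220 deep (x) x 180 wide (y) x 130 mm high, two drawers one above the other. Origin under its centre; x points from the fronts to the back, drawers open towards -x. The lower drawer is closed, its front's outer face at x = -122 mm. Only the spindle stands on its top.
- drawer: Cabinet's top drawer (about 1 kg), open 50 to 90 mm at the start, running along the cabinet's x. Origin: centre of the outer face of its front, 96 mm above the bench; axes as the cabinet's. Front 174 wide x 60 mm high; a steel pull lip 90 wide, 6 thick, 14 mm deep projects from it 24 mm below the origin. White metal, glass slides inside.
- spindle (a point): Centre of the foot of the lock spindle, on the cabinet's top face; its axes are the CABINET's, not the spindle's. Steel spindle, 20 mm square, 30 mm high, its upper 6 mm tapering to 15 mm. Fully down, the key's origin is here.
- key: Dark steel T-key, 0.25 kg, 70 mm high, standing on its socket. Origin: centre of the underside (socket mouth), z up. Socket 36 mm square outside, 36 high; square hole 22 mm wide, 36 deep, mouth chamfered, sides parallel to x and y. Neck 18 mm square to z 50. Crossbar to grip: along x, 100 long, 18 wide, z 50 to 70 mm. Fits the spindle at any quarter turn.
- slidebox: Grey plastic slide box, 100 x 85 x 34 mm, on the bench; a bystander. Origin under its centre.
- reagent: Amber reagent bottle, 60 mm across, 130 mm high, a bystander. Origin under its centre.
- jar: White jar, 68 mm across, 90 mm high, a bystander. Origin under its centre.
- home (a point): Point fixed to the cabinet where the drawer's origin is when the drawer is fully home against its hard stop. Over the last 14 mm before it a spring catch resists with some 10 N; only from about 5 mm before home does the catch draw the drawer in and keep it, otherwise it comes back out. Meet the stop gently, at 40 mm/s or less. Axes as the cabinet's.
- spindle_top (a point): Centre of the spindle's top; axes the cabinet's. The spindle's angle is NOT reported, it must be seen or felt for: locked, its sides are parallel to the cabinet's, against a stop; as found it is turned 23 to 63 degrees anticlockwise (from above) from there. It turns stiffly (0.12 N m).
Not all that is in view belongs to the job. What is shaped like the key but green or pink is not meant.

How it is judged:
By the outcome, as a careful person would: the job done as asked, in the order asked, and still so for the second after the job is handed in, with the robot touching nothing.
It also fails if it takes over 64 s, if anything falls off the work surface, if the arm or the gripper's body presses on something with over 40 N, if the wrist force passes 120 N, or if a joint passes its speed limit or range.

## Working session

There is one attempt and no reset: what is moved stays moved. The work goes in short steps, Python scripts to look and compute and a tool call to move; the robot and the scene stay as the last step left them, time stands still between calls to the robot, and variables do not carry over. Pictures are saved under pics/ and viewed, about 8 in all and at most 12, crops included, and the job is handed in when it is done.

Besides the shell and the picture viewer there is one more tool, called after "Request:" in YAML: its name, and indented under it one key for each argument. jog_arm: Moves the arm, as the interface text tells. Its arguments: {"type":"object","properties":{"translation":{"type":"array"},"turn":{"type":"array"},"grip":{"type":"number"},"grip_force":{"type":"number"}},"required":["translation","turn"]}

```bash
mkdir -p pics; ls; cat > h.py <<'E'
import numpy as np, cv2
from workcell import manip
def ray(p,uv):
    K=p["mtx"];k=p["k1"];d=np.array([(uv[0]-K[0,2])/K[0,0],(uv[1]-K[1,2])/K[1,1]])
    s=d.copy()
    for _ in range(30): s=d/(1+k*(s@s))
    T=np.array(p["pose"]);return T[:3,3],T[:3,:3]@np.array([s[0],s[1],1])
def atz(p,uv,z):
    o,d=ray(p,uv);return o+d*(z-o[2])/d[2]
def proj(p,X):
    T=np.array(p["pose"]);c=T[:3,:3].T@(np.asarray(X)-T[:3,3]);s=c[:2]/c[2]
    s=s*(1+p["k1"]*(s@s));K=p["mtx"];return np.array([K[0,0]*s[0]+K[0,2],K[1,1]*s[1]+K[1,2]])
def tri(ps,uvs):
    A=np.zeros((3,3));b=np.zeros(3)
    for p,u in zip(ps,uvs):
        o,d=ray(p,u);d=d/np.linalg.norm(d);M=np.eye(3)-np.outer(d,d);A+=M;b+=M@o
    return np.linalg.solve(A,b)
def save(p,n,crop=None,s=1):
    f=p["frame"]
    if crop: f=f[crop[1]:crop[3],crop[0]:crop[2]]
    cv2.imwrite("pics/"+n,cv2.resize(f,None,fx=s,fy=s,interpolation=cv2.INTER_CUBIC)[:,:,::-1])
E
python3 - <<'E'
from h import *
np.set_printoptions(precision=4,suppress=True)
S=manip.camera("scene");T=manip.camera("top")
import pickle;pickle.dump((S,T),open("p0.pkl","wb"))
f=np.vstack([S["frame"],T["frame"]])
save(S,"s0.png",s=1.4);save(T,"t0.png",s=1.4)
for n in["cabinet","drawer","spindle","spindle_top","key","home","slidebox","reagent","jar"]:
    a=manip.pinpoint(S,n);b=manip.pinpoint(T,n)
    print(n,[(np.round(x["at"],1),round(x["confidence"],2)) for x in a[:3]],"|",[(np.round(x["at"],1),round(x["confidence"],2)) for x in b[:3]])
    if a and b: print("  tri",tri([S,T],[a[0]["at"],b[0]["at"]]))
print(S["pose"][:3],T["pose"][:3],manip.hold_point_z,manip.get_obs())
E
```

```text
pics
cabinet [(array([268.7, 261. ]), 0.76)] | [(array([391. , 166.6]), 0.75), (array([272.2, 196.6]), 0.63)]
  tri [ 0.6625 -0.1878 -0.0637]
drawer [(array([328.6, 208.9]), 0.63)] | [(array([262.8, 264.7]), 0.72)]
  tri [0.4546 0.0704 0.0915]
spindle [(array([183.3, 215.1]), 0.73), (array([273.4, 220.2]), 0.63)] | [(array([269.4, 197.3]), 0.95)]
  tri [ 0.7267 -0.009   0.1556]
spindle_top [(array([273.4, 212.5]), 0.58), (array([179.4, 211.5]), 0.24)] | [(array([271.5, 188.3]), 0.71)]
  tri [0.6406 0.0467 0.1586]
key [(array([368.9, 274.5]), 0.9), (array([383.2, 315.3]), 0.75), (array([400.1, 255.8]), 0.73)] | [(array([155.9, 228.9]), 0.96), (array([198.2, 253.3]), 0.59), (array([197.5, 302. ]), 0.59)]
  tri [0.5673 0.341  0.1076]
home [(array([308.6, 218.6]), 0.86)] | [(array([265.5, 232.6]), 0.98)]
  tri [0.5356 0.0661 0.0966]
slidebox [(array([236.1, 187. ]), 0.9)] | [(array([270. , 190.7]), 0.64), (array([398.7, 241.8]), 0.56)]
  tri [0.6619 0.0161 0.2223]
reagent [(array([304. , 317.6]), 0.79), (array([237.9, 187.5]), 0.57)] | [(array([196., 181.]), 0.86)]
  tri [0.7168 0.2655 0.008 ]
jar [(array([180.9, 215.6]), 0.9)] | [(array([392. , 167.5]), 0.76)]
  tri [ 0.7376 -0.3125 -0.0034]
[[-0.7627  0.3901 -0.5159  1.1675]
 [ 0.6465  0.4366 -0.6256  0.7569]
 [-0.0188 -0.8107 -0.5852  0.8077]] [[-0.0233 -0.982   0.1875  0.3573]
 [-0.9996  0.0256  0.01    0.0186]
 [-0.0146 -0.1872 -0.9822  1.2609]] 0.0187 {'clock': 1.0, 'joint_pos': array([ 1.1104,  0.3322, -0.0647,  1.4601,  0.0216,  1.3499, -0.0885]), 'joint_velocities': array([-0.0015,  0.001 , -0.0014, -0.0009, -0.0013,  0.0012, -0.0002]), 'tau': array([ -0.0009, -62.5238,   0.0489, -39.1823,   0.0165,   0.0017,
         0.    ]), 'position': array([ 0.265 , -0.5661,  0.2313]), 'ee_rot': array([0.9761, 0.2171, 0.    , 0.    ]), 'ft_force': array([ 1.0284, -0.1097,  0.9657]), 'torque': array([-0.0162, -0.0012,  0.0125]), 'grip_width': 0.999833453868104}
```

View pics/s0.png

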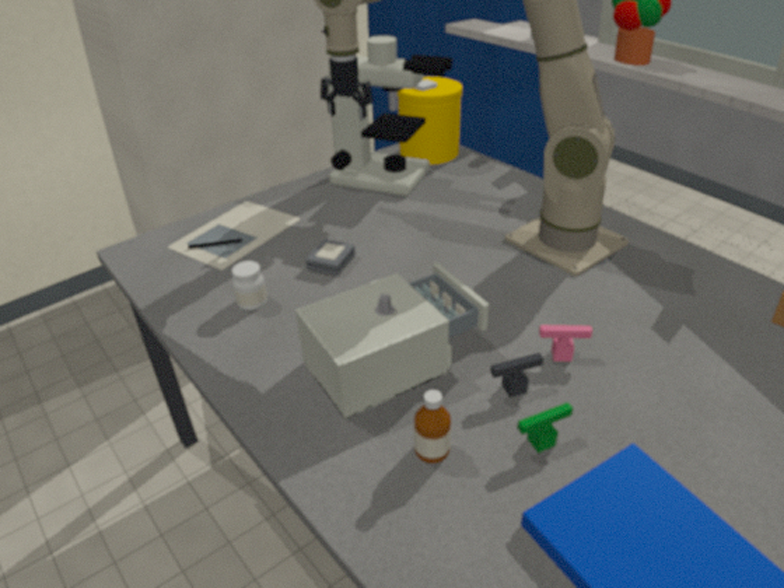

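View pics/t0.png

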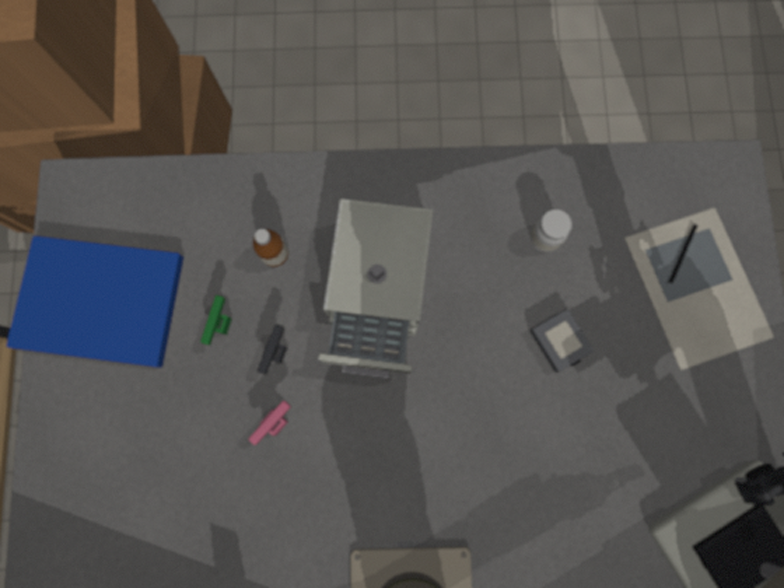

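The scene view shows the dark key at about (515,380)/1.4, between the pink and green decoys. The cabinet's spindle is at (385,303)/1.4 and the drawer is open towards the robot. In the top view the dark key is at (272,350)/1.4. Next I'll fit the model silhouettes for the key and the cabinet top.

```bash
cat >> h.py <<'E'
from scipy.optimize import minimize
def box(x0,x1,y0,y1,z0,z1): return np.array([[x,y,z] for x in(x0,x1) for y in(y0,y1) for z in(z0,z1)])
KEY=[box(-.018,.018,-.018,.018,0,.036),box(-.009,.009,-.009,.009,.036,.05),box(-.05,.05,-.009,.009,.05,.07)]
def render(p,parts,x,y,z,th,SC=8):
    m=np.zeros((420,560),np.uint8);c,s=np.cos(th),np.sin(th);R=np.array([[c,-s,0],[s,c,0],[0,0,1]])
    for b in parts:
        q=np.array([proj(p,R@v+[x,y,z]) for v in b])
        h=cv2.convexHull((q*16).astype(np.int32));cv2.fillConvexPoly(m,h,255,cv2.LINE_AA,4)
    return m/255.
def fit(ps,ms,parts,x0,z,step=(.008,.008,.15)):
    ms=[cv2.GaussianBlur(m.astype(np.float32),(0,0),1) for m in ms]
    f=lambda v:sum(((cv2.GaussianBlur(render(p,parts,v[0],v[1],z,v[2]),(0,0),1)-m)**2).sum()/max(m.sum(),1) for p,m in zip(ps,ms))
    x0=np.array(x0);sim=np.vstack([x0]+[x0+np.eye(3)[i]*step[i] for i in range(3)])
    r=minimize(f,x0,method="Nelder-Mead",options=dict(initial_simplex=sim,xatol=1e-4,fatol=1e-5,maxiter=300));return r.x,r.fun
def keymask(p,xy):  # choose the detection nearest the expected pixel
    o=manip.outline_of(p,"key")
    return min(o,key=lambda d:np.hypot((d["extent"][0]+d["extent"][2])/2-xy[0],(d["extent"][1]+d["extent"][3])/2-xy[1]))
E
python3 - <<'E'
from h import *
np.set_printoptions(precision=4,suppress=True)
S=manip.camera("scene");T=manip.camera("top")
a=keymask(S,(369,268));b=keymask(T,(194,250))
print(a["extent"],a["mask"].sum(),b["extent"],b["mask"].sum())
x0=atz(T,(199,253),0.01);print(x0, tri([S,T],[(368.9,274.5),(198.2,253.3)]))
best=[]
for th in np.deg2rad([-60,-20,20,60]):
    best.append(fit([S,T],[a["mask"],b["mask"]],KEY,[x0[0],x0[1],th],0))
best.sort(key=lambda r:r[1])
for v,e in best: print("both",v,np.rad2deg(v[2]),e)
for nm,p,m in(("S",S,a),("T",T,b)):
    v,e=fit([p],[m["mask"]],KEY,best[0][0],0);print(nm,v,np.rad2deg(v[2]),e)
# cabinet top corners from outline
for nm,p in(("S",S),("T",T)):
    for lab in("cabinet","drawer","spindle_top"):
        for d in manip.outline_of(p,lab)[:2]: print(nm,lab,d["extent"],d["confidence"],d["mask"].sum())
print([atz(T,np.array(u)/1.4,.13) for u in[(341,200),(432,209),(418,322),(325,308)]])
print([atz(S,np.array(u)/1.4,.13) for u in[(298,315),(402,278),(450,323),(345,368)]])
save(S,"s1.png",(195,180,355,300),5)
save(T,"t1.png",(215,130,315,275),4)
E
```

```text
[351.2, 253.5, 385.9, 284.6] 629 [180.9, 231.1, 205.0, 267.0] 360
[0.4982 0.2579 0.01  ] [0.4967 0.263  0.0041]
both [ 0.5036  0.2646 -0.3568] -20.44587141106458 0.15911380018142024
both [ 0.5039  0.2647 -0.3739] -21.422105635897587 0.15984903617348745
both [ 0.5036  0.2644 -0.361 ] -20.68174431368788 0.16036070067679448
both [0.5052 0.2625 1.0003] 57.31514454117922 1.256834434433962
S [ 0.5033  0.2655 -0.3267] -18.7176479630664 0.06942883513384356
T [ 0.5037  0.2645 -0.3625] -20.769246455326613 0.08440907134800767
S cabinet [213.1, 187.4, 346.5, 298.6] 0.87 9314
S drawer [294.2, 184.8, 348.1, 240.1] 0.66 1488
S spindle_top [209.7, 188.1, 347.4, 302.1] 0.95 9261
T cabinet [230.5, 141.9, 306.9, 270.3] 0.57 7793
T drawer [229.9, 222.3, 291.4, 272.6] 0.89 2316
T spindle_top [230.3, 139.5, 307.3, 269.6] 0.89 7712
T spindle_top [179.6, 163.9, 205.5, 191.8] 0.31 500
[array([0.7821, 0.1165, 0.13  ]), array([ 0.7587, -0.0594,  0.13  ]), array([ 0.5385, -0.0251,  0.13  ]), array([0.5695, 0.1484, 0.13  ])]
[array([ 0.7634, -0.0405,  0.13  ]), array([ 0.545 , -0.0045,  0.13  ]), array([0.5722, 0.1603, 0.13  ]), array([0.7812, 0.1313, 0.13  ])]
```

View pics/s1.png

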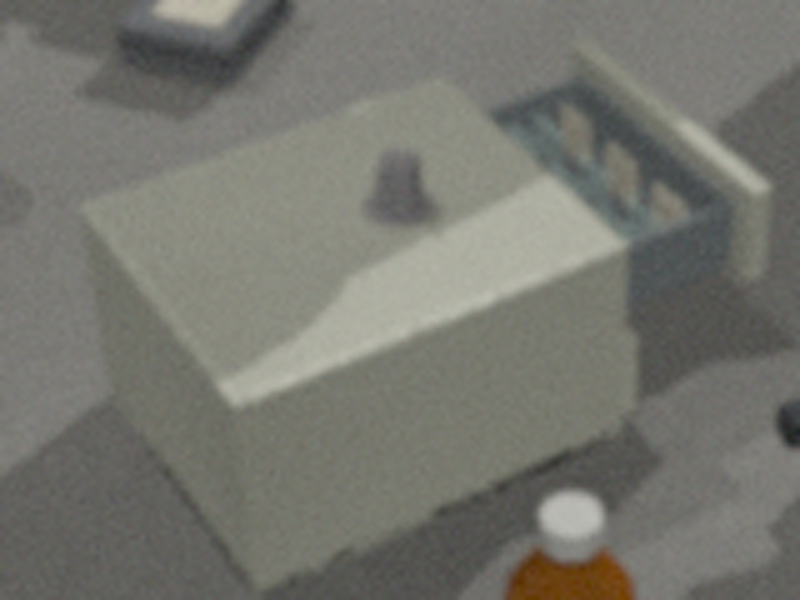

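View pics/t1.png

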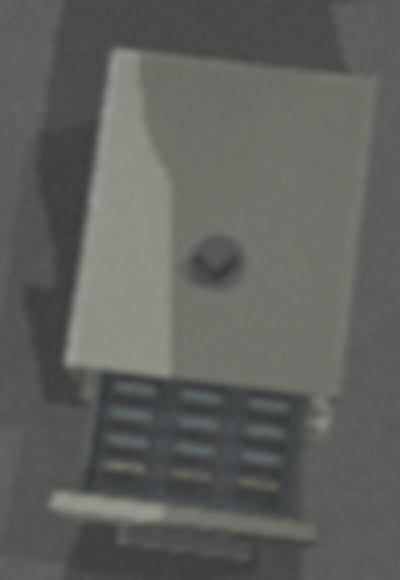

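The crops show the cabinet-top corners clearly. In the top view the spindle has a corner facing the robot, so its angle is about 45°. Now I'll fit the cabinet from the corners and refine the spindle angle.

```bash
python3 - <<'E'
from h import *
from scipy.optimize import least_squares
np.set_printoptions(precision=4,suppress=True)
S=manip.camera("scene");T=manip.camera("top")
sc=np.array([(83,208),(438,82),(628,245),(236,405)])/5+[195,180]-.4
tc=np.array([(112,48),(376,78),(340,397),(65,365)])/4+[215,130]-.4
loc={'bl':(.11,.09),'br':(.11,-.09),'fr':(-.11,-.09),'fl':(-.11,.09)}
so=['br','fr','fl','bl'];to=['bl','br','fr','fl']
P=lambda v,k:[v[0]+np.cos(v[2])*loc[k][0]-np.sin(v[2])*loc[k][1],v[1]+np.sin(v[2])*loc[k][0]+np.cos(v[2])*loc[k][1],.13]
rs=lambda v:np.concatenate([proj(S,P(v,k))-u for k,u in zip(so,sc)])
rt=lambda v:np.concatenate([proj(T,P(v,k))-u for k,u in zip(to,tc)])
for f in(rs,rt,lambda v:np.concatenate([rs(v),rt(v)])):
    r=least_squares(f,[.66,.05,-.15]);print(r.x,np.rad2deg(r.x[2]),r.fun)
v=r.x;c,s=np.cos(v[2]),np.sin(v[2]);R=np.array([[c,-s],[s,c]])
for n,q in(("home",[.5356,.0661]),("drawer",[.4546,.0704]),("spin",[.6406,.0467])): print(n,R.T@(np.array(q)-v[:2]))
print("home world",R@[-.122,0]+v[:2])
# spindle in both: repeat detections
for i in range(2):
    S=manip.camera("scene");T=manip.camera("top")
    for n in("spindle_top","spindle","drawer"):
        a=[d for d in manip.pinpoint(S,n) if n=="drawer" or abs(d["at"][0]-273)<8];b=[d for d in manip.pinpoint(T,n) if n=="drawer" or abs(d["at"][0]-270)<8]
        if a and b: 
            X=tri([S,T],[a[0]["at"],b[0]["at"]]);print(n,X,R.T@(X[:2]-v[:2]),atz(T,b[0]["at"],{"spindle_top":.16,"spindle":.13,"drawer":.096}[n]))
f=np.mean([manip.camera("top")["frame"].astype(float) for _ in range(12)],0)
g=np.mean([manip.camera("scene")["frame"].astype(float) for _ in range(12)],0)
np.savez("avg.npz",t=f,s=g)
def st(f,c):
    q=f[c[1]:c[3],c[0]:c[2]].mean(2);q=(q-q.min())/(np.percentile(q,97)-q.min())*255
    return cv2.resize(np.clip(q,0,255).astype(np.uint8),(400,400),interpolation=cv2.INTER_CUBIC)
cv2.imwrite("pics/sp.png",np.hstack([st(f,(258,180,282,204)),st(g,(262,202,286,226))]))
E
```

```text
[ 0.6641  0.0469 -0.1462] -8.377084072429303 [-0.7886  0.0596  0.7532 -1.0936  0.031  -0.0818  0.0366  0.6239]
[ 0.6634  0.0459 -0.1459] -8.35777971767756 [ 0.0542  0.1483 -0.11    0.0206 -0.2804 -0.018   0.3381 -0.1275]
[ 0.6636  0.0462 -0.146 ] -8.36296059050853 [-0.784  -0.1246  0.7094 -1.2597 -0.0264 -0.2937  0.0384  0.3843 -0.0565
  0.0783 -0.2243 -0.0445 -0.4061 -0.0891  0.2164 -0.2038]
home [-0.1295  0.0011]
drawer [-0.2103 -0.0064]
spin [-0.0228 -0.0028]
home world [0.5429 0.0639]
spindle_top [0.6363 0.0533 0.1609] [-0.0281  0.0031] [0.6414 0.0488 0.16  ]
spindle [0.6305 0.0476 0.1274] [-0.0329 -0.0034] [0.6292 0.0482 0.13  ]
drawer [0.4632 0.0717 0.0839] [-0.202  -0.0039] [0.4637 0.0693 0.096 ]
spindle_top [0.6352 0.0508 0.1631] [-0.0288  0.0005] [0.6385 0.0486 0.16  ]
spindle [0.6341 0.0508 0.1337] [-0.0299  0.0003] [0.6331 0.0526 0.13  ]
drawer [0.4543 0.0727 0.0961] [-0.211  -0.0042] [0.4558 0.0711 0.096 ]
```

View pics/sp.png

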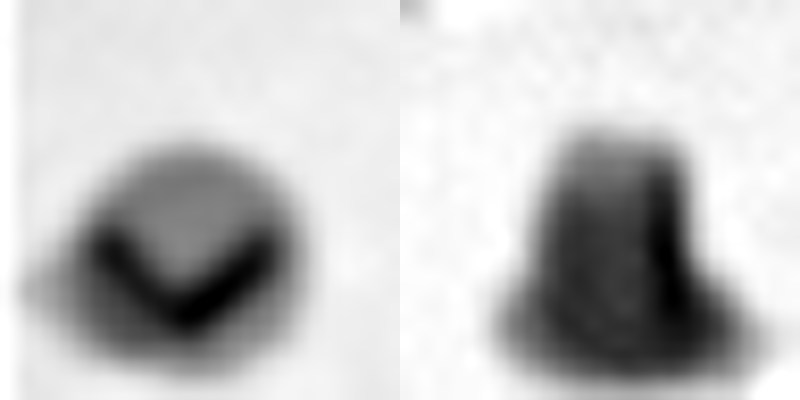

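Request:
jog_arm:
  translation:
    - [15,33,0]
    - [30,67,0]
    - [46,100,0]
    - [61,133,0]
    - [77,167,0]
    - [92,200,0]
    - [107,233,0]
    - [123,267,0]
    - [138,300,0]
    - [154,333,0]
    - [169,367,0]
    - [185,400,0]
  turn: [7,14,21,28,35,42,49,56,63,70,77,84]
  grip: 0

```text
clock: 4.6
position: [0.4504, -0.1643, 0.2317]
ee_rot: [0.578, 0.816, -0.0, 0.0]
ft_force: [0.5, -0.2, 0.2]
grip_width: -0.001
```

```bash
python3 - <<'E'
from h import *
import pickle
S,T=pickle.load(open("p0.pkl","rb"));A=np.load("avg.npz")
def hull(p,pts,shape=(420,560)):
    m=np.zeros((shape[0]*4,shape[1]*4),np.uint8);q=np.array([proj(p,x) for x in pts])*4+1.5
    cv2.fillConvexPoly(m,cv2.convexHull((q*16).astype(np.int32)),1,8,4);return m.astype(bool)
def sq(x,y,z,w,th): return [[x+w/2*(a*np.cos(th)-b*np.sin(th)),y+w/2*(a*np.sin(th)+b*np.cos(th)),z] for a,b in((1,1),(-1,1),(-1,-1),(1,-1))]
def cost(v,p,img,c):
    x,y,th,r=v;C=np.array(p["pose"])[:3,3]
    disc=hull(p,[[x+r*np.cos(t),y+r*np.sin(t),.131] for t in np.linspace(0,6.28,40)])
    lo,mi,to=sq(x,y,.13,.02,th),sq(x,y,.154,.02,th),sq(x,y,.16,.015,th)
    lab=np.zeros(disc.shape,int);lab[disc]=1;k=2
    for i in range(4):
        j=(i+1)%4;n=(np.array(lo[i])+lo[j])/2-[x,y,.13]
        if n[:2]@(C[:2]-[x,y])>0: lab[hull(p,[lo[i],lo[j],mi[i],mi[j]])]=k;k+=1
        # tapers (slope up: nearly always seen from the top camera)
        m=np.array(n)/np.linalg.norm(n)+[0,0,.4]
        if m@(C-np.array([x,y,.157]))>0: lab[hull(p,[mi[i],mi[j],to[i],to[j]])]=k;k+=1
    lab[hull(p,to)]=k
    y0,y1,x0,x1=c[1],c[3],c[0],c[2]
    B=[cv2.GaussianBlur(cv2.resize((lab==i).astype(np.float32),(560,420),interpolation=cv2.INTER_AREA),(0,0),.6)[y0:y1,x0:x1].ravel() for i in range(k+1)]
    B=np.array(B).T;I=img.mean(2)[y0:y1,x0:x1].ravel()
    B=np.vstack([B,np.eye(k+1)*.05]);s,*_=np.linalg.lstsq(B,np.r_[I,np.full(k+1,I.mean())*.05],rcond=None)
    return ((B@s)[:len(I)]-I).var()
f=lambda v:cost(v,T,A["t"],(260,182,281,204))
for d in (20,30,40,50,60,70,80):
    x0=np.array([.637,.05,np.deg2rad(d),.017])
    r=minimize(f,x0,method="Nelder-Mead",options=dict(initial_simplex=np.vstack([x0]+[x0+np.eye(4)[i]*[.003,.003,.1,.003][i] for i in range(4)]),maxiter=100,xatol=1e-4,fatol=1e-4))
    print(d,r.x.round(4),np.rad2deg(r.x[2]).round(1),round(r.fun,3))
E
```

```text
20 [0.6332 0.0516 0.7496 0.019 ] 42.9 6.385
30 [0.6332 0.0516 0.6348 0.0189] 36.4 6.755
40 [0.6334 0.0516 0.7726 0.0189] 44.3 6.397
50 [0.6332 0.0519 0.8671 0.0193] 49.7 6.833
60 [0.6327 0.052  0.8708 0.0195] 49.9 7.195
70 [0.6324 0.0515 0.814  0.0197] 46.6 7.222
80 [0.6331 0.0515 1.3917 0.0188] 79.7 12.581
```

Request:
jog_arm:
  translation:
    - [-4,28,0]
    - [-8,56,0]
    - [-13,84,0]
    - [-17,112,0]
    - [-22,140,0]
    - [-27,168,0]
    - [-32,196,0]
    - [-37,224,-20]
    - [-44,248,-45]
    - [-44,248,-80]
    - [-44,248,-115]
    - [-44,248,-136]
  turn: [7,14,21,28,35,42,49,56,62.2,62.2,62.2,62.2]

```text
clock: 5.6
position: [0.4049, 0.0839, 0.0931]
ee_rot: [0.072, 0.997, -0.0, -0.0]
ft_force: [-0.4, -0.3, -0.5]
grip_width: -0.002
```

```bash
python3 - <<'E'
from h import *
S=manip.camera("scene");T=manip.camera("top")
o=manip.get_obs();print(o["position"],o["ee_rot"],o["ft_force"])
save(S,"s2.png",(260,150,400,255),5)
for n in("drawer",):
    for p in(S,T):
        for d in manip.pinpoint(p,n): print(d["at"],d["confidence"],atz(p,d["at"],.096))
E
```

```text
[0.40400674 0.08348213 0.09305718] [ 7.26653687e-02  9.97353494e-01  2.37123807e-05 -2.39839027e-03] [-0.1409806  -0.24237122  1.41210037]
[332.7, 208.0] 0.68 [0.44855794 0.07809465 0.096     ]
[263.5, 263.1] 0.78 [0.45737958 0.06944075 0.096     ]
[268.5, 195.1] 0.72 [0.64251601 0.05252105 0.096     ]
```

View pics/s2.png

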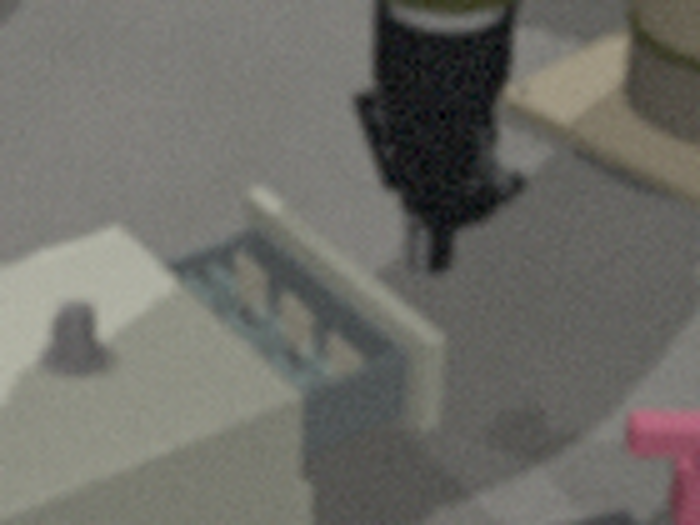

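Request:
jog_arm:
  translation:
    - [8,-1,0]
    - [16,-2.3,0]
    - [24,-3.5,0]
    - [29,-4.2,0]
    - [32,-4.7,0]
    - [34,-5,0]
    - [36,-5.3,0]
    - [38,-5.5,0]
    - [40,-5.8,0]
    - [42,-6.1,0]
    - [44,-6.4,0]
    - [46,-6.7,0]
  turn: [0,0,0,0,0,0,0,0,0,0,0,0]

```text
clock: 6.8
position: [0.4526, 0.0772, 0.0964]
ee_rot: [0.073, 0.997, 0.0, 0.0]
ft_force: [-1.5, 0.0, 0.9]
grip_width: 0.0
```

Request:
jog_arm:
  translation:
    - [2.5,-0.4,0]
    - [5,-0.7,0]
    - [8,-1.2,0]
    - [11,-1.6,0]
    - [14,-2,0]
    - [17,-2.5,0]
    - [20,-2.9,0]
    - [23,-3.4,0]
    - [26,-3.8,0]
    - [29,-4.3,0]
    - [32,-4.7,0]
    - [35,-5.1,0]
  turn: [0,0,0,0,0,0,0,0,0,0,0,0]

```text
clock: 7.8
position: [0.4878, 0.072, 0.0964]
ee_rot: [0.073, 0.997, 0.0, 0.0]
ft_force: [-1.3, -0.6, -0.2]
grip_width: 0.0
```

Request:
jog_arm:
  translation:
    - [2.5,-0.4,0]
    - [5,-0.7,0]
    - [7.5,-1.1,0]
    - [10,-1.5,0]
    - [12.5,-1.8,0]
    - [15,-2.2,0]
    - [17.5,-2.6,0]
    - [20,-2.9,0]
    - [22.5,-3.3,0]
    - [25,-3.7,0]
    - [27.5,-4,0]
    - [30,-4.4,0]
  turn: [0,0,0,0,0,0,0,0,0,0,0,0]

```text
clock: 8.8
position: [0.518, 0.0675, 0.0964]
ee_rot: [0.073, 0.997, 0.0, 0.0]
ft_force: [-1.8, -0.2, 0.7]
grip_width: 0.001
```

```bash
python3 - <<'E'
from h import *
o=manip.get_obs();print(o["position"],o["ft_force"])
T=manip.camera("top")
for d in manip.pinpoint(T,"drawer"): print(d["at"],d["confidence"],atz(T,d["at"],.096))
E
```

```text
[0.51804211 0.06753035 0.09636319] [-1.78714451 -0.23069601  0.67095025]
```

Request:
jog_arm:
  translation:
    - [1,-0.1,0]
    - [2,-0.3,0]
    - [3,-0.4,0]
    - [4,-0.6,0]
    - [5,-0.7,0]
    - [6,-0.9,0]
    - [7,-1,0]
    - [8,-1.2,0]
    - [8,-1.2,0]
  turn: [0,0,0,0,0,0,0,0,0]

```text
clock: 9.65
position: [0.5268, 0.0665, 0.0966]
ee_rot: [0.073, 0.997, 0.001, 0.001]
ft_force: [0.5, -0.2, -0.3]
grip_width: -0.003
```

Request:
jog_arm:
  translation:
    - [0.7,-0.1,0]
    - [1.4,-0.2,0]
    - [2.1,-0.3,0]
    - [2.8,-0.4,0]
    - [3.5,-0.5,0]
    - [3.5,-0.5,0]
  turn: [0,0,0,0,0,0]

```text
clock: 10.15
position: [0.5305, 0.066, 0.0965]
ee_rot: [0.073, 0.997, 0.001, 0.001]
ft_force: [0.4, 0.3, -0.7]
grip_width: -0.0
```

Request:
jog_arm:
  translation:
    - [0.7,-0.1,0]
    - [1.4,-0.2,0]
    - [2.1,-0.3,0]
    - [2.8,-0.4,0]
    - [3.5,-0.5,0]
    - [4,-0.6,0]
    - [4,-0.6,0]
  turn: [0,0,0,0,0,0,0]

```text
clock: 10.73
position: [0.5321, 0.0658, 0.0962]
ee_rot: [0.073, 0.997, 0.0, -0.002]
ft_force: [-14.4, 0.4, 9.8]
grip_width: -0.001
```

```bash
python3 - <<'E'
from h import *
S=manip.camera("scene");T=manip.camera("top")
o=manip.get_obs();print(o["position"],o["ft_force"])
a=S["frame"][170:270,255:375];b=T["frame"][175:275,210:330]
cv2.imwrite("pics/c3.png",cv2.resize(np.hstack([a,b]),(800,333),interpolation=cv2.INTER_CUBIC)[:,:,::-1])
E
```

```text
[0.53207741 0.06577231 0.09617917] [-12.62485459   0.45911803   9.99085094]
```

View pics/c3.png

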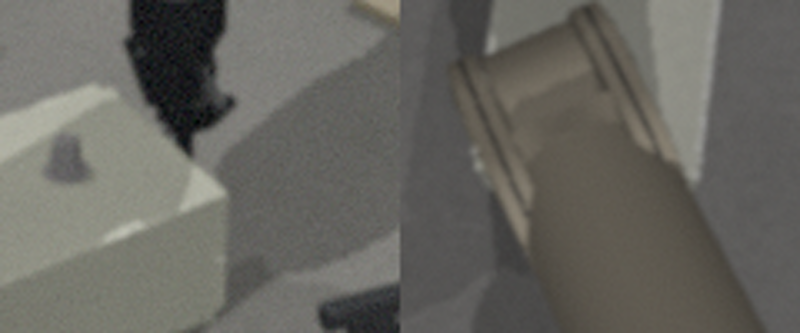

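Request:
jog_arm:
  translation:
    - [-5,0.7,0]
    - [-15,2.2,0]
    - [-30,4.4,0]
    - [-42,6,15]
    - [-42,10,45]
    - [-42,35,80]
    - [-40,70,100]
    - [-37,105,110]
    - [-34,140,110]
    - [-30,175,110]
    - [-28.5,198.8,100]
    - [-28.5,198.8,80]
  turn: [0,0,0,0,0,-2,-5,-8,-10,-12.2,-12.2,-12.2]
  grip: 50

```text
clock: 11.83
position: [0.5027, 0.2714, 0.1781]
ee_rot: [0.175, 0.985, 0.003, -0.0]
ft_force: [-0.8, 0.6, -0.1]
grip_width: 0.584
```

```bash
python3 - <<'E'
from h import *
S=manip.camera("scene");T=manip.camera("top")
o=manip.get_obs();print(o["position"],o["ft_force"],o["grip_width"])
a=S["frame"][165:315,285:435];b=T["frame"][170:290,195:315]
cv2.imwrite("pics/c4.png",np.hstack([cv2.resize(a,(400,400),interpolation=cv2.INTER_CUBIC),cv2.resize(b,(400,400),interpolation=cv2.INTER_CUBIC)])[:,:,::-1])
E
```

```text
[0.5015806  0.26488871 0.17360491] [-0.29313787 -1.08209183  0.14102603] 0.5840208155862588
```

View pics/c4.png

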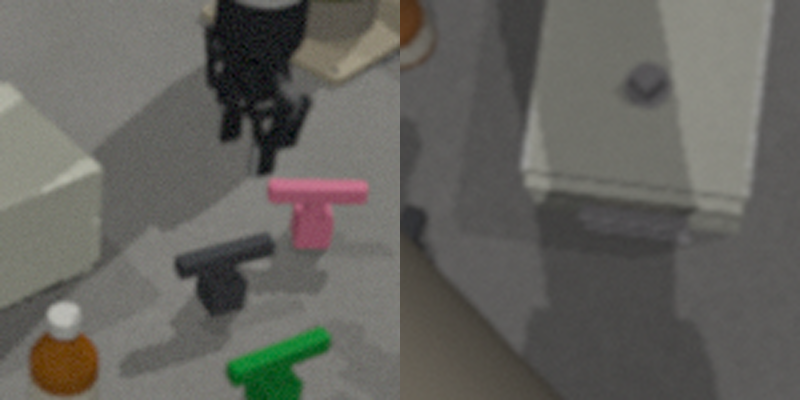

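The drawer is shut: its front edge runs parallel to the cabinet edge and about 12 mm ahead of it in the right half of the picture. The gripper is above the dark key, so I'm descending to grip it.

Request:
jog_arm:
  translation:
    - [2,-0.3,-30]
    - [2,-0.3,-65]
    - [2,-0.3,-95]
    - [2,-0.3,-115]
    - [2,-0.3,-130]
    - [2,-0.3,-130]
    - [2,-0.3,-130]
  turn: [0,0,0,0,0,0,0]

```text
clock: 12.52
position: [0.5038, 0.2636, 0.0442]
ee_rot: [0.178, 0.984, -0.001, -0.004]
ft_force: [0.4, 0.2, 0.0]
grip_width: 0.586
```

Request:
jog_arm:
  translation:
    - [0,0,0]
    - [0,0,0]
    - [0,0,0]
    - [0,0,0]
    - [0,0,0]
    - [0,0,0]
  turn: [0,0,0,0,0,0]
  grip: 0
  grip_force: 80

```text
clock: 13.02
position: [0.5049, 0.2639, 0.0459]
ee_rot: [0.178, 0.984, -0.0, -0.002]
ft_force: [-0.6, -1.2, 7.1]
grip_width: 0.193
```

Request:
jog_arm:
  translation:
    - [0,0,15]
    - [0,0,45]
    - [0,0,80]
    - [0,0,115]
    - [0,0,145]
    - [10,-20,170]
    - [31,-55,178]
    - [52,-90,178]
    - [74,-125,178]
    - [96,-160,178]
    - [115,-190,178]
    - [128.4,-212.3,178]
  turn: [0,0,0,0,0,-3,-8,-13,-18,-22,-26,-26]

```text
clock: 14.02
position: [0.6346, 0.0472, 0.2242]
ee_rot: [0.398, 0.917, -0.0, -0.002]
ft_force: [0.4, -1.5, -2.5]
grip_width: 0.197
```

Request:
jog_arm:
  translation:
    - [0,0,0]
    - [0,0,0]
    - [0,0,0]
  turn: [0,0,0]

```text
clock: 14.27
position: [0.6342, 0.0481, 0.2244]
ee_rot: [0.398, 0.917, -0.0, -0.002]
ft_force: [1.2, 0.6, -1.3]
grip_width: 0.192
```

```bash
python3 - <<'E'
from h import *
np.set_printoptions(precision=4,suppress=True)
S=manip.camera("scene");T=manip.camera("top")
o=manip.get_obs();print(o["position"],o["ee_rot"],o["ft_force"],o["grip_width"],o["joint_pos"])
x,y,z=o["position"];kz=z-.0459+0.0
u=proj(S,[x,y,kz+.03]);u2=proj(S,[.6333,.0516,.16]);print("exp px",u,"spindle top px",u2,"key base z",kz)
for d in manip.outline_of(S,"key"): print(d["extent"],d["confidence"],d["mask"].sum())
for d in manip.pinpoint(S,"key"): print("pin",d["at"],d["confidence"],proj(S,[x,y,kz]))
a=S["frame"][130:250,215:335]
g=cv2.resize(a,(600,600),interpolation=cv2.INTER_CUBIC)
th=2*np.arctan2(o["ee_rot"][1],o["ee_rot"][0])
c,s=np.cos(th),np.sin(th);R=np.array([[c,-s,0],[s,c,0],[0,0,1]])
for b in KEY[::2]:
    q=np.array([proj(S,R@v+[x,y,kz]) for v in b]);h=cv2.convexHull((((q-[215,130]+.5)*5)).astype(np.int32));cv2.polylines(g,[h],True,(255,0,0),1)
cv2.imwrite("pics/c5.png",g[:,:,::-1])
E
```

```text
[0.634  0.0492 0.2246] [ 0.3969  0.9178 -0.0001 -0.0019] [-0.341  -0.3291 -1.5837] 0.19711942879236097 [ 0.3178  0.4328 -0.6324  1.409   0.2528  1.3851  0.4368]
exp px [272.9183 195.2003] spindle top px [274.5019 211.4085] key base z 0.17867246447051516
[385.3, 232.0, 423.1, 256.2] 0.95 635
[252.0, 180.1, 294.5, 208.3] 0.75 547
[365.3, 287.0, 408.2, 326.2] 0.69 762
pin [275.1, 207.0] 0.96 [273.3991 205.0984]
pin [401.1, 251.7] 0.91 [273.3991 205.0984]
pin [380.2, 313.9] 0.66 [273.3991 205.0984]
```

View pics/c5.png

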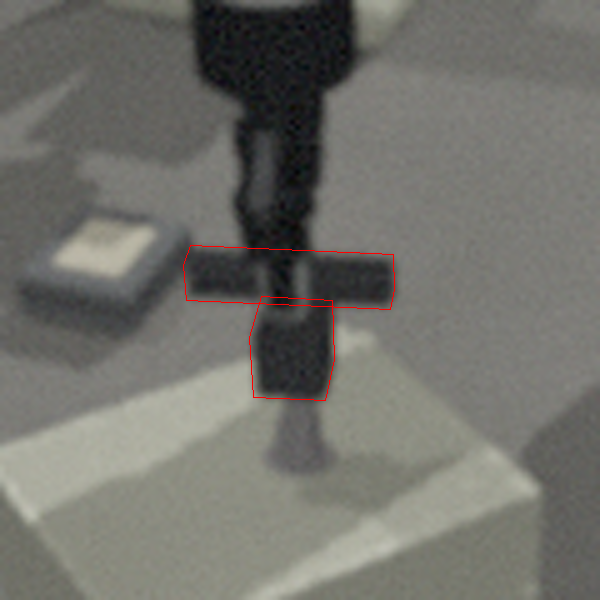

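The overlay of the expected key pose matches the held key: bar at x 187–393 and socket base at (291,398), just above the spindle. Lowering now.

Request:
jog_arm:
  translation:
    - [0.3,1.3,-3]
    - [0.3,1.3,-6]
    - [0.3,1.3,-9]
    - [0.3,1.3,-12]
    - [0.3,1.3,-15]
    - [0.3,1.3,-15]
    - [0.3,1.3,-15]
    - [0.3,1.3,-15]
  turn: [0,0,0,0,0,0,0,0]

```text
clock: 15.13
position: [0.6345, 0.0501, 0.2096]
ee_rot: [0.397, 0.918, -0.0, -0.002]
ft_force: [-1.2, -0.1, -2.3]
grip_width: 0.195
```

```bash
python3 - <<'E'
from h import *
o=manip.get_obs();print(o["position"],o["ee_rot"],o["ft_force"],o["torque"])
E
```

```text
[0.63451368 0.05008406 0.20961672] [ 3.97143389e-01  9.17754948e-01 -2.49277183e-04 -1.70954556e-03] [-1.15447858 -0.14303111 -2.25509103] [ 0.01474701 -0.01053907 -0.03020453]
```

Base is at about 0.164. Lower slowly, 1 mm per row.

Request:
jog_arm:
  translation:
    - [0,0.4,-1]
    - [0,0.4,-2]
    - [0,0.4,-3]
    - [0,0.4,-4]
    - [0,0.4,-5]
    - [0,0.4,-6]
    - [0,0.4,-7]
    - [0,0.4,-7]
  turn: [0,0,0,0,0,0,0,0]

```text
clock: 15.8
position: [0.6344, 0.0505, 0.2023]
ee_rot: [0.397, 0.918, -0.0, -0.002]
ft_force: [0.2, -0.2, -2.2]
grip_width: 0.195
```

Request:
jog_arm:
  translation:
    - [0,0,-1]
    - [0,0,-2]
    - [0,0,-3]
    - [0,0,-4]
    - [0,0,-4]
  turn: [0,0,0,0,0]

```text
clock: 16.22
position: [0.6345, 0.0499, 0.1981]
ee_rot: [0.397, 0.918, -0.001, -0.002]
ft_force: [0.8, -1.9, -2.1]
grip_width: 0.19
```

Request:
jog_arm:
  translation:
    - [0,0,-1]
    - [0,0,-2]
    - [0,0,-3]
    - [0,0,-4]
    - [0,0,-4]
  turn: [0,0,0,0,0]

```text
clock: 16.63
position: [0.6345, 0.0498, 0.1938]
ee_rot: [0.397, 0.918, -0.001, -0.002]
ft_force: [0.6, -1.9, -2.6]
grip_width: 0.193
```

```bash
python3 - <<'E'
from h import *
o=manip.get_obs();print(o["position"],o["ee_rot"],o["ft_force"],o["torque"])
E
```

```text
[0.63448651 0.04976176 0.19384337] [ 3.97430594e-01  9.17630302e-01 -6.93523761e-04 -1.75252030e-03] [ 0.59537162 -1.94995939 -2.62356538] [-0.43680945 -0.39393682 -0.13244063]
```

Request:
jog_arm:
  translation:
    - [0,0,-1.5]
    - [0,0,-3]
    - [0,0,-4.5]
    - [0,0,-6]
    - [0,0,-7.5]
    - [0,0,-9]
    - [0,0,-9]
  turn: [0,0,0,0,0,0,0]

```text
clock: 17.22
position: [0.6344, 0.0496, 0.1844]
ee_rot: [0.397, 0.918, -0.001, -0.002]
ft_force: [1.2, -1.8, -3.2]
grip_width: 0.192
```

Request:
jog_arm:
  translation:
    - [0,0,-1]
    - [0,0,-2]
    - [0,0,-3]
    - [0,0,-4]
    - [0,0,-5]
    - [0,0,-6]
    - [0,0,-7]
    - [0,0,-8]
    - [0,0,-8.5]
    - [0,0,-8.5]
  turn: [0,0,0,0,0,0,0,0,0,0]

```text
clock: 18.05
position: [0.6344, 0.0496, 0.176]
ee_rot: [0.397, 0.918, -0.001, -0.002]
ft_force: [1.2, -1.5, -0.2]
grip_width: 0.192
```

Keep going until it seats on the cabinet top.

Request:
jog_arm:
  translation:
    - [0,0,-0.7]
    - [0,0,-1.4]
    - [0,0,-2.1]
    - [0,0,-2.1]
  turn: [0,0,0,0]

```text
clock: 18.38
position: [0.6347, 0.0495, 0.1759]
ee_rot: [0.398, 0.918, -0.001, -0.001]
ft_force: [-4.5, -4.1, 13.3]
grip_width: 0.195
```

Request:
jog_arm:
  translation:
    - [0,0,0]
    - [-0.2,0,0]
    - [-0.3,0,0]
    - [-0.4,0,0]
    - [-0.5,-0.1,0]
    - [-0.6,-0.1,0]
    - [-0.7,-0.2,0]
    - [-0.8,-0.2,0]
    - [-0.9,-0.3,0]
    - [-1,-0.3,0]
  turn: [-3,-7,-11,-15,-19,-23,-27,-31,-35,-38]

```text
clock: 19.22
position: [0.6338, 0.0487, 0.1761]
ee_rot: [0.676, 0.737, -0.001, -0.001]
ft_force: [0.9, -3.4, 0.9]
grip_width: 0.198
```

```bash
python3 - <<'E'
from h import *
o=manip.get_obs();print(o["position"],np.rad2deg(2*np.arctan2(o["ee_rot"][1],o["ee_rot"][0])),o["ft_force"],o["torque"],o["joint_pos"])
E
```

```text
[0.63375351 0.04874599 0.17606404] 94.91705930391417 [ 0.86668252 -3.39753224  0.94388346] [-0.86216526 -0.13449782  0.14405568] [ 0.23686994  0.43866647 -0.51113628  1.47936597  0.21734126  1.28249938
 -0.21028267]
```

Request:
jog_arm:
  translation:
    - [0,0,0]
    - [-0.1,0.1,0]
    - [-0.1,0.2,0]
    - [-0.2,0.2,0]
    - [-0.2,0.3,0]
    - [-0.2,0.3,0]
    - [-0.2,0.3,0]
  turn: [-2,-4,-6,-8,-10,-11.5,-11.5]

```text
clock: 19.8
position: [0.6335, 0.0488, 0.1761]
ee_rot: [0.747, 0.665, -0.001, -0.001]
ft_force: [0.8, -2.8, -0.4]
grip_width: 0.192
```

```bash
python3 - <<'E'
from h import *
o=manip.get_obs();print(o["position"],np.rad2deg(2*np.arctan2(o["ee_rot"][1],o["ee_rot"][0])),o["ft_force"],o["torque"])
E
```

```text
[0.63349121 0.04879966 0.17605293] 83.34009552981642 [ 0.7547921  -2.79161485 -0.37657112] [-0.8011656  -0.10328345  0.01239149]
```

Request:
jog_arm:
  translation:
    - [0,0,0]
    - [0,0,0]
    - [0,0,0]
    - [0,0,0]
  turn: [-1.5,-3,-4,-4]

```text
clock: 20.13
position: [0.6334, 0.0488, 0.1761]
ee_rot: [0.77, 0.638, -0.001, -0.001]
ft_force: [-1.7, -3.4, 1.5]
grip_width: 0.191
```

```bash
python3 - <<'E'
from h import *
o=manip.get_obs();print(o["position"],np.rad2deg(2*np.arctan2(o["ee_rot"][1],o["ee_rot"][0])),o["ft_force"],o["torque"])
E
```

```text
[0.63342017 0.04881017 0.17605788] 79.29417297272582 [-1.6923392  -3.35031036  1.54508378] [-0.68516236 -0.00510171  0.04485727]
```

Request:
jog_arm:
  translation:
    - [0,0,0]
    - [0,0,0]
    - [0,0,0]
    - [0,0,0]
  turn: [-1.5,-3,-4,-4]

```text
clock: 20.47
position: [0.6334, 0.0488, 0.1761]
ee_rot: [0.792, 0.61, -0.001, -0.001]
ft_force: [0.4, -2.4, 0.9]
grip_width: 0.195
```

```bash
python3 - <<'E'
from h import *
o=manip.get_obs();print(o["position"],np.rad2deg(2*np.arctan2(o["ee_rot"][1],o["ee_rot"][0])),o["ft_force"],o["torque"])
E
```

```text
[0.6333678  0.04884249 0.17607688] 75.24242362119418 [ 0.37232753 -2.36726733  0.88447919] [-0.62162208  0.11138396  0.03237207]
```

Request:
jog_arm:
  translation:
    - [0,0,0]
    - [0,0,0]
    - [0,0,0]
  turn: [-1.5,-3,-3]

```text
clock: 20.72
position: [0.6333, 0.0489, 0.1761]
ee_rot: [0.808, 0.589, -0.001, -0.001]
ft_force: [-0.5, -2.9, 1.4]
grip_width: 0.197
```

```bash
python3 - <<'E'
from h import *
o=manip.get_obs();print(o["position"],np.rad2deg(2*np.arctan2(o["ee_rot"][1],o["ee_rot"][0])),o["ft_force"],o["torque"])
S=manip.camera("scene")
x,y,z=o["position"];kz=.13
a=S["frame"][150:250,220:340];g=cv2.resize(a,(720,600),interpolation=cv2.INTER_CUBIC)
for th,col in((np.deg2rad(72.3),(255,0,0)),(np.deg2rad(81.6),(0,255,0))):
    c,s=np.cos(th),np.sin(th);R=np.array([[c,-s,0],[s,c,0],[0,0,1]])
    for b in KEY[::2]:
        q=np.array([proj(S,R@v+[x+.0002,y+.0014,kz]) for v in b]);h=cv2.convexHull((((q-[220,150]+.5)*6)).astype(np.int32));cv2.polylines(g,[h],True,col,1)
cv2.imwrite("pics/c6.png",g[:,:,::-1])
E
```

```text
[0.63328507 0.04891249 0.17605467] 72.20775927983425 [-0.48725354 -2.9119437   1.37632737] [-0.73576339  0.08079945  0.58493797]
```

View pics/c6.png

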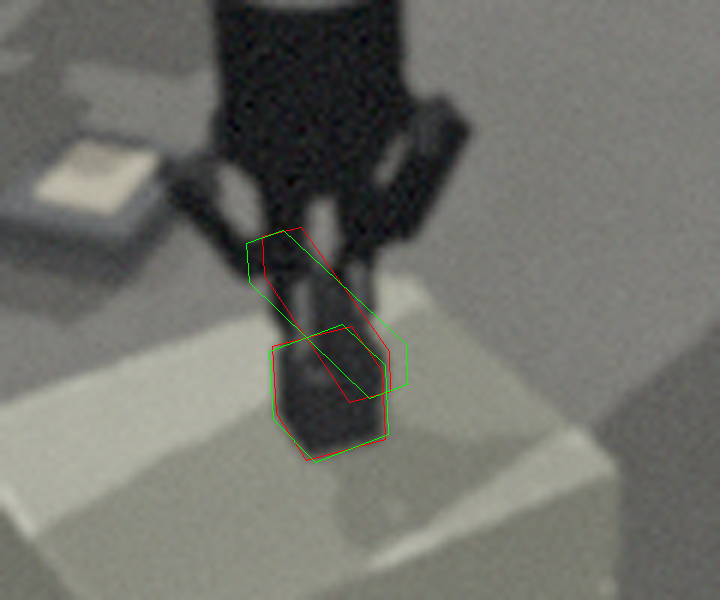

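Request:
jog_arm:
  translation:
    - [0,0,0]
    - [0,0,0]
    - [0,0,0]
  turn: [-1,-2,-2]

```text
clock: 21.02
position: [0.6333, 0.0489, 0.1761]
ee_rot: [0.818, 0.575, -0.001, -0.001]
ft_force: [-0.7, -3.5, 0.5]
grip_width: 0.192
```

```bash
python3 - <<'E'
from h import *
o=manip.get_obs();print(o["position"],np.rad2deg(2*np.arctan2(o["ee_rot"][1],o["ee_rot"][0])),o["ft_force"],o["torque"])
E
```

```text
[0.63325233 0.0489341  0.17608622] 70.24867348978162 [-0.66618692 -3.5280988   0.49257217] [-0.78331168  0.14483553  1.14455692]
```

Request:
jog_arm:
  translation:
    - [0,0,0]
    - [0,0,-0.3]
    - [0,0,-0.3]
  turn: [1.5,2.5,2.5]

```text
clock: 21.27
position: [0.6333, 0.0489, 0.176]
ee_rot: [0.805, 0.594, -0.001, -0.001]
ft_force: [-1.5, -3.5, 4.3]
grip_width: 0.192
```

Request:
jog_arm:
  translation:
    - [0,0,0]
    - [0,0,0]
    - [0,0,0]
    - [0,0,0]
    - [0,0,0]
  turn: [0,0,0,0,0]
  grip: 55

```text
clock: 21.68
position: [0.6333, 0.0492, 0.176]
ee_rot: [0.805, 0.594, -0.001, -0.001]
ft_force: [0.4, 0.3, -0.4]
grip_width: 0.645
```

Request:
jog_arm:
  translation:
    - [0,0,5]
    - [0,0,15]
    - [0,0,35]
    - [0,0,65]
    - [-15,-15,95]
    - [-45,-45,110]
    - [-80,-80,120]
    - [-110,-110,120]
    - [-140,-140,120]
    - [-170,-170,120]
    - [-170,-200,120]
    - [-170,-200,120]
  turn: [0,0,0,0,0,0,0,0,0,0,0,0]

```text
clock: 22.68
position: [0.4603, -0.1587, 0.2975]
ee_rot: [0.808, 0.589, -0.001, 0.001]
ft_force: [-0.3, 0.1, -1.1]
grip_width: 0.639
```

```bash
python3 - <<'E'
from h import *
np.set_printoptions(precision=4,suppress=True)
S=manip.camera("scene");T=manip.camera("top")
o=manip.get_obs();print(o["clock"],o["position"],o["ft_force"])
a=keymask(S,(274,207));b=keymask(T,(270,188));print(a["extent"],b["extent"])
for nm,ps,ms in(("S",[S],[a]),("T",[T],[b]),("ST",[S,T],[a,b])):
    for th in(75,): v,e=fit(ps,[m["mask"] for m in ms],KEY,[.6335,.0505,np.deg2rad(th)],.13);print(nm,v,np.rad2deg(v[2]),e)
cv2.imwrite("pics/c7.png",np.hstack([cv2.resize(p["frame"][c[1]:c[1]+120,c[0]:c[0]+120],(400,400),interpolation=cv2.INTER_CUBIC) for p,c in((S,(215,160)),(T,(210,140)))])[:,:,::-1])
E
```

```text
22.7833 [ 0.4629 -0.1522  0.2972] [0.5722 0.4128 0.2367]
[263.1, 190.6, 284.8, 225.0] [143.0, 208.5, 163.6, 248.0]
S [0.6345 0.0496 1.2364] 70.83789984473522 0.04169075667249215
T [0.6309 0.0452 1.4599] 83.64888648197729 2.0662422824559656
ST [0.6343 0.0496 1.2355] 70.78986621039725 2.1088193720517077
```

View pics/c7.png

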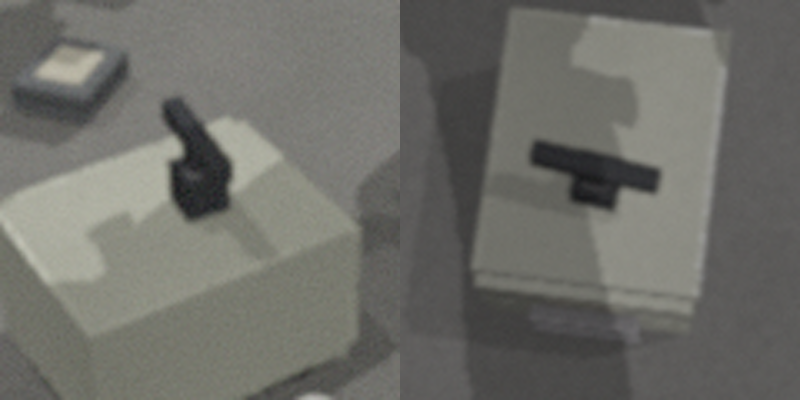

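The key stands fully down on the spindle with its bar turned slightly past parallel to the cabinet, as expected from the socket's play. The drawer front is flush and the arm is clear, so I'm handing in.

```bash
python3 -c "
from workcell import manip
print(manip.hand_in())"
```

```text
the job is handed in; nothing more can be done
None
```

The drawer is shut, the cabinet is locked, and the key is still on the spindle. I handed the job in at about 23 s on the clock, well inside the 64 s limit.

- **Drawer:** I pushed it at about 30 mm/s, slowing to about 12 mm/s over the catch. It met the hard stop within about 1 mm of the position worked out from the cabinet corners, with a push of about 14 N. Pictures taken after I backed off, and again at the end, show it still shut.
- **Key:** The socket went down the full 30 mm of the spindle and rested on the cabinet top, pressing back with 13 N. I turned it clockwise about 60°. The torque then climbed from near zero to 1.1 N m over the last 5°, so I took that as the stop. I eased off the torque, let go and lifted clear.
- **Last picture:** The key is upright on the spindle and the arm is clear of it. The slide box looks unmoved in the picture. I never went near the bottle or the jar, but neither was in that view.

**Checks that disagreed:**
- The crossbar sits 3° to 11° past parallel to the cabinet, depending on how it is measured. The scene-camera fit gives about 11°. The socket's play accounts for about 6°, and I put the rest down to fit error and slight give in the grip.
- The top-camera fit of the key at the end failed because the network picked a green key instead. I judged that view by eye.

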